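# Lower the stirrer and hold the shuffler's dial on its sprung third click

## Task

The round is over and the used tiles are lying in the well of the shuffler box: first push the lift lever on its head all the way down, so that the stirrer comes down onto them, and only then turn the dial clockwise from off, past its two resting clicks (slow and fast), to the sprung third position, the boost that frees the tiles. The dial springs back if it is let go, so keep hold of it and finish with the fingers still holding it at the third position. Leave the power toggle, the row of tiles, the coaster and the dice as they are.

Things in the scene. Friction and masses are not known exactly. Their poses are not given: they have to be found in the camera images.
- shuffler: white plastic tile shuffler box, 300 (x) x 400 (y) mm, fixed to the table at a place and yaw that vary. Origin: centre of its underside; x points from its front to its rear, y to its left. Left (+y): round grey tile well, 224 mm across, rim 95 mm high, centre at (0, 75) mm, bridged by the head. Right (-y): flat control console 140 mm wide, top 85 mm high, with the dial at (-60, -130) mm
- lever_pad (a point): centre of the upper face of the grey finger pad (24 x 22 x 8 mm) at the free end of the lift lever, a thin metal lever on the right-hand (-y) side of the head that sticks out forward (towards the box's front) past the head's nose; nothing stands above it
- lever_hinge (a point): pivot of the lift lever, at (-5, 34, 150) mm in the box's frame, axis parallel to the box's y; the pad's middle is 67 mm from it and the pad's upper face 4 mm above that line. The head is a white beam 56 mm wide from the rear over the well's centre line (y = 75 mm), top 166 mm high, nose at x = -35 mm
- lift_lever (a joint): lift lever, rad: 0 = raised (pad forward and 0.6 rad above level), 1.0 = fully down on its stop (0.4 rad below level). Starts at 0 to 0.12. A stiff hinge that stays where it is left; about 3 N down on the pad moves it. It carries the grey round stirrer under the head 25 mm down onto the tiles in the well
- dial_grip (a point): point on the dial's vertical axis, 26 mm above the console, inside the dial's upright bar grip: 44 mm long, 14 mm wide (pinch it across that width), top 34 mm above the console, on a round skirt 52 mm across with its top 7.5 mm above the console. Its x axis runs along the bar to the pointer nose: at off along the box's +x. Free for 100 mm around, but for the flat console
- dial (a joint): dial, rad, grows clockwise seen from above: 0 = off, resting clicks at 0.44 (slow) and 0.88 (fast), third position at 1.32 (the longest of four moulded marks on the console), hard stop at 1.38. Passing a click takes about 0.06 N m; beyond 0.90 a spring drives it back to fast with up to about 0.3 N m. Both bar ends and both wide faces can be pushed
- power_toggle (a joint): small steel bat toggle switch, 18 mm long, on the console's rear, at (85, -130) mm in the box's frame, rad: 0 = on (leaning to the box's rear), 0.6 = off. Is on; leave it on
- coaster: round steel coaster with a raised rim, 94 mm across, 7 mm high, on the table to the right of the box; origin: centre of its underside. Leave alone
- die_a: amber acrylic die, 18 mm, on the table to the right of the box; origin: centre of its underside. Leave alone
- die_b: the other amber acrylic die, 18 mm, next to the first. Leave alone
- tile0: first of a row of five white melamine tiles lying face down side by side on the table to the left of the box, each 26 x 34 x 19 mm; origin: centre of its underside. Leave alone
- tile1: second tile of the row
- tile2: third tile of the row
- tile3: fourth tile of the row
- tile4: fifth tile of the row

How it is judged:
On the way, in this order (a step that is already met when the one before it is completed fails the run):
1. the lift lever is pushed down while the dial is still at off (value of joint lift_lever above 0.88 rad and value of joint dial below 0.2 rad), for 0.2 s.
2. the dial is turned past slow and fast to the third position and held there with the fingers, lever still down (value of joint dial above 1.22 rad and value of joint lift_lever above 0.88 rad and contact force between the fingers and dial above 1 N), for 0.5 s.
At the end, for the whole second after the job is handed in: The dial is held still by the fingers (more than 1 N of contact) at its third position (joint above 1.22 rad), the lift lever is still fully down (joint above 0.88 rad), the power toggle is still on, and the tiles, coaster and dice are where they were to within 15 mm (all of step 2 and velocity of joint dial between -0.1 and 0.1 rad/s and value of joint power_toggle below 0.15 rad and distance of each of coaster, die_a, die_b, tile0, tile1, tile2, tile3, tile4 from where it was at the start of the episode below 0.015 m); the arm keeps its last pose, push and grip.
It fails at once if the dial is turned away from off before the lift lever is down (value of joint dial above 0.3 rad and value of joint lift_lever below 0.85 rad).
It fails at once if the power toggle is moved (value of joint power_toggle above 0.15 rad).
It fails at once if a tile of the row, the coaster or a die is pushed aside (distance of any of coaster, die_a, die_b, tile0, tile1, tile2, tile3, tile4 from where it was at the start of the episode above 0.015 m).
It also fails if it takes over 45 s, if anything falls off the work surface, if the arm or the gripper's body presses on something with over 40 N, if the wrist force passes 120 N, or if a joint passes its speed limit or range.

## Robot

A 6-joint arm with a two-finger parallel gripper is mounted at the origin on the work surface. World frame = base frame: x ahead of the robot, y to its left, z up, the work surface at z = 0. Lengths are in m, angles in rad, forces in N, time in s.
With the tool pointing down it reaches from about 0.35 to 0.975 m from the base axis. Payload 4.9 kg.
Tool frame: the origin (TCP) lies on the mounting face of the last link; the fingertips stand 173 mm ahead of it and the grasp point (between the pads) lies 155 mm ahead of it (tcp_to_grasp is the distance from the TCP to the grasp point, in m); z points along the fingers, y is the line along which they close (so a half turn about z gives the same grasp; the last joint's range is limited). The gripper opens to 85 mm and grips with 20 to 120 N. Pads are 22 mm wide; open, the fingers measure 114 mm over their backs; the gripper's body (76 mm by 85 mm) begins 54 mm behind the grasp point. The pads swing forward as they close: fully open they stand 13 mm farther back than shut.
Start: joints at [1.083, 0.053, 1.613, -0, 1.476, -0.119], TCP at [0.225, 0.583, 0.405] pointing down, gripper open.
Joint ranges: [-3.01, 3.01], [-1.01, 2.22], [0.06, 2.58], [-1.02, 4.17], [0.09, 2.62], [-3.14, 3.14]. Speed limits (rad/s): [2.57, 2.57, 3.14, 3.14, 3.14, 3.14].

## Interface

Orientations are given as a rotation vector (axis times angle).
In Python, from station import get_obs, get_image, calibration, finish_job, tcp_to_grasp gives the robot as it stands. The module is installed in compiled form; this text tells all that it offers.
- The arm moves only by the tool arm_command, never from a script. Its argument "plan" is a list that holds one entry, the list of rows, each a list of 6 numbers: the shift along the tool's x, y, z in cm, then the turn, a rotation vector about the tool's x, y, z in rad. A call has 1 to 12 rows; each row is the pose to reach, as a shift and turn from the pose commanded when the call began, along the tool's axes at that moment; what a row does not reach only later rows make up. A row lasts 1/12 s, in which the tool goes at most 41.7 mm and 7.16 degrees, less where a joint would pass 70% of its speed; a pose out of reach is approached as far as the arm can. A call with a gripper value outside its range is refused whole. "gripper" is the closure, from -1 (fully open) to 1 (shut), set as the call begins (left out, the last holds). The fingers move at their own pace and stop on an object; "force" is the grip in N (left out, the last holds). Time passes only in rows, so rows that repeat a pose let the fingers close. It gives the time, the measured TCP pose, the force, the opening and the grip force at its end, in the units of the state.
- get_obs(): the state, without advancing time (a new reading comes with each control period).
- get_image(name): name is "scene" or "top" or "wrist"; returns (picture, depth): 384x512x3 uint8, blue, green, red; 384x512 float32, m along the optical axis (not along the pixel's ray), 0 where there is no reading.
- calibration(name): a dict with "fx", "fy", "cx", "cy" (pixels), "pose" (4x4, takes a point from camera to world coordinates). Camera axes: x right, y up, looking along -z (the intrinsics and any distortion apply to the point x, -y, -z); pixel columns grow to the right and rows downward; lengths in m; the calibration is good to about 2 mm. A picture is of the moment at which its call begins: read the wrist's pose just before it. calibration takes no time and is no camera call; for the wrist camera it gives the pose at the moment of the call.
- finish_job(): hands the job in; it is judged then, once.
The state is a dict: "t": time; "q": joint angles; "dq": joint speeds; "effort": joint torques, N m; "tool_pos": TCP position; "tool_rot": TCP orientation; "contact_force": force on the tool from outside, world axes, zero at the start; "wrist_torque": the same for the moment, N m; "opening": finger opening in m; "grip_force": force on a finger pad.
Only numpy, scipy, OpenCV 4.12 (cv2) and the standard library are available. Lean on these libraries where they do the work, as an engineer would, in place of code of your own. Each camera call takes 0.05 s, during which the arm holds its last target. There are 200 camera calls.

## Working session

There is one attempt and no reset: what is moved stays moved. The work goes in short steps, Python scripts to look and compute and a tool call to move; the robot and the scene stay as the last step left them, time stands still between calls to the robot, and variables do not carry over. Pictures are saved under pics/ and viewed, at most 10 in all, crops included, and the job is handed in when it is done.

Besides the shell and the picture viewer there is one more tool, called after ">>>" as name(argument=value, ...) on one line, values as JSON. arm_command: Moves the arm, as the interface text tells. Its arguments: {"type":"object","properties":{"plan":{"type":"array"},"gripper":{"type":"number"},"force":{"type":"number"}},"required":["plan"]}

```bash
mkdir -p pics
cat > h.py <<'E'
import numpy as np, cv2
from station import *
from scipy.spatial.transform import Rotation as R
def grab(name,tag):
    c=calibration(name); im,d=get_image(name); cv2.imwrite(f'pics/{tag}.png',im); np.savez(f'pics/{tag}.npz',d=d,**{k:c[k] for k in('fx','fy','cx','cy','pose')}); return im,d,c
def load(tag): 
    z=np.load(f'pics/{tag}.npz'); return z['d'],z
def pt(d,c,u,v,z=None):
    r=np.array([(u-c['cx'])/c['fx'],-(v-c['cy'])/c['fy'],-1.]); P=c['pose']
    if z is None: s=d[int(round(v)),int(round(u))]
    else: s=(z-P[2,3])/(P[:3,:3]@r)[2]
    return P[:3,:3]@(r*s)+P[:3,3]
E
python3 - <<'E'
from h import *
o=get_obs();print(o)
print(calibration('top'))
for n in('scene','top'):grab(n,n)
E
```

```text
{'t': 0.0, 'q': array([ 1.08297340e+00,  5.33238263e-02,  1.61428836e+00, -7.97528742e-06,
        1.47600989e+00, -1.19014634e-01]), 'dq': array([ 1.62404638e-04,  1.82644985e-03,  1.06576087e-04, -5.82524076e-04,
       -7.50769194e-05, -1.20185506e-03]), 'effort': array([-1.09455159e-03, -3.93682945e+01, -3.70171916e+01, -9.23343782e-05,
        6.83884675e-03,  2.96041003e-05]), 'tool_pos': array([0.22519476, 0.58272648, 0.40348651]), 'tool_rot': array([-5.75933740e-01, -3.08773923e+00,  3.04533832e-03]), 'contact_force': array([ 0.41495577, -0.05669459,  0.2568922 ]), 'wrist_torque': array([ 0.01643743, -0.02635491,  0.02917018]), 'grip_force': 0.0, 'opening': 0.08566077432857881}
{'fx': 413.53192068612805, 'fy': 413.53192068612805, 'cx': 255.87107698460136, 'cy': 195.69575093933724, 'pose': array([[ 0.00604972,  0.99453571, -0.1042215 ,  0.48562392],
       [-0.99954533,  0.00909282,  0.02874806,  0.03033917],
       [ 0.02953864,  0.10400019,  0.99413854,  1.12769878],
       [ 0.        ,  0.        ,  0.        ,  1.        ]])}
```

View pics/top.png

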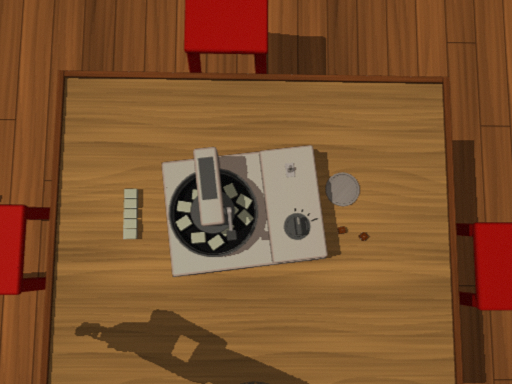

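View pics/scene.png

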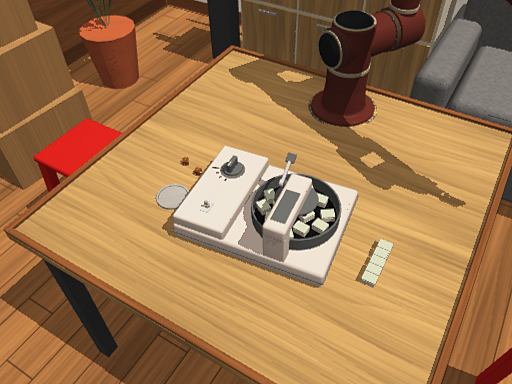

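The top view shows the box with the dial at about (297,226), the toggle at (291,168) and the lever pad near (231,236). The coaster is at (343,190), the dice at (342,230) and (364,237), and the tile row at (130,213). I'll enlarge the box.

Run:
```python
from h import *
im=cv2.imread('pics/top.png')[138:284,150:350]
cv2.imwrite('pics/topc.png',cv2.resize(im,None,fx=4,fy=4,interpolation=cv2.INTER_CUBIC))
```

```text
(no output)
```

View pics/topc.png

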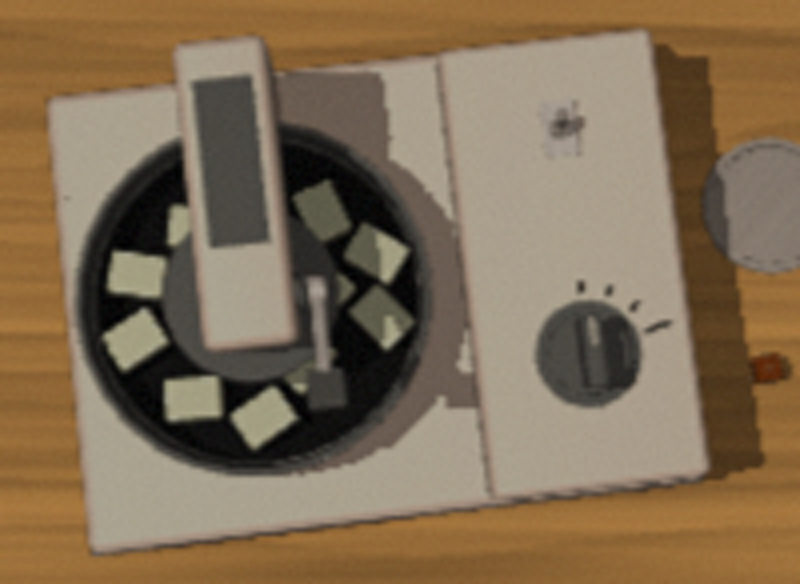

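Enlarged crop: console top corners at (650,32), (706,472), (440,57) and (490,497), dial skirt centre at (588,353) and pad at (326,390). I'll fit the box pose from these.

```bash
cat >> h.py <<'E'
def fit(L,W):
    L=np.array(L);W=np.array(W); a=L.mean(0);b=W.mean(0); l=(L-a)@[1,1j]; w=(W-b)@[1,1j]
    k=(np.conj(l)*w).sum(); yaw=np.angle(k); M=np.array([[np.cos(yaw),-np.sin(yaw)],[np.sin(yaw),np.cos(yaw)]])
    t=b-M@a; return yaw,t,M,np.linalg.norm(L@M.T+t-W,axis=1)
E
python3 - <<'E'
from h import *
d,c=load('top')
f=lambda u,v,z=None:pt(d,c,150+(u+.5)/4-.5,138+(v+.5)/4-.5,z)
pix=[(650,32,.085),(706,472,.085),(440,57,.085),(490,497,.085),(588,353,.0925)]
W=[f(*p)[:2] for p in pix]; L=[(.15,-.2),(-.15,-.2),(.15,-.06),(-.15,-.06),(-.06,-.13)]
print(np.array(W)); yaw,t,M,res=fit(L,W); print('yaw',yaw,'t',t,'res',res)
print('depth dial skirt/console z',f(600,440),f(560,353),f(326,390))
for q in(0,.12):
    a=.6-q; p=np.array([-.005-.067*np.cos(a)-.004*np.sin(a)*-1*-1, .034]); z=.15+.067*np.sin(a)+.004*np.cos(a)
    print(q,'pad pred',M@p+t,z, 'seen',f(326,390,z))
print('dial',M@[-.06,-.13]+t)
for n,u,v in(('pad',326,390),):
    uu=int(150+u/4);vv=int(138+v/4)
    for dv in range(-3,4): print([round(float(pt(d,c,uu+du,vv+dv)[2]),3) for du in range(-6,7)])
E
```

```text
[[ 0.72611895 -0.14418719]
 [ 0.44525372 -0.17720137]
 [ 0.7080555  -0.00876335]
 [ 0.42913136 -0.04142798]
 [ 0.51903538 -0.10223786]]
yaw 0.11946940567859281 t [0.56193934 0.03574004] res [0.00862267 0.00911163 0.01035405 0.00897613 0.00211029]
depth dial skirt/console z [ 0.46476159 -0.11096466  0.08175496] [ 0.5189246  -0.08468587  0.09212628] [0.49407269 0.0585847  0.18692536]
0 pad pred [0.49577688 0.06204192] 0.19113238817710607 seen [0.49403491 0.05845839 0.19113239]
0.12 pad pred [0.49208367 0.06159858] 0.18448718445239648 seen [0.49409459 0.05865791 0.18448718]
dial [ 0.51786112 -0.10048445]
[0.079, 0.18, 0.181, 0.181, 0.182, 0.183, 0.182, 0.182, 0.185, 0.185, 0.184, 0.056, 0.061]
[0.072, 0.183, 0.182, 0.181, 0.187, 0.181, 0.186, 0.184, 0.183, 0.182, 0.187, 0.057, 0.064]
[0.077, 0.185, 0.188, 0.186, 0.184, 0.184, 0.185, 0.185, 0.185, 0.183, 0.185, 0.06, 0.058]
[0.076, 0.182, 0.184, 0.185, 0.184, 0.187, 0.187, 0.184, 0.189, 0.189, 0.188, 0.063, 0.058]
[0.059, 0.059, 0.187, 0.187, 0.185, 0.188, 0.19, 0.187, 0.185, 0.19, 0.19, 0.058, 0.059]
[0.061, 0.058, 0.187, 0.187, 0.191, 0.188, 0.189, 0.189, 0.191, 0.192, 0.191, 0.063, 0.06]
[0.061, 0.062, 0.19, 0.191, 0.186, 0.19, 0.19, 0.191, 0.192, 0.187, 0.189, 0.188, 0.06]
```

```bash
cat >> h.py <<'E'
YAW=.1195; T=np.array([.5619,.0357]); DIAL=np.array([.518,-.101]); BM=np.array([[np.cos(YAW),-np.sin(YAW)],[np.sin(YAW),np.cos(YAW)]])
def go(tip_xy,z_tcp,turn=0,flip=None):
    """shift (cm, tool axes) and turn to bring TCP to xy,z, pointing down, with tool x along box x (or reversed), turned clockwise by turn"""
    o=get_obs(); A=R.from_rotvec(o['tool_rot']); a=A.as_matrix()
    for s in ((1,-1) if flip is None else (flip,)):
        th=YAW-turn; X=s*np.array([np.cos(th),np.sin(th),0]); Z=np.array([0,0,-1.]); B=R.from_matrix(np.c_[X,np.cross(Z,X),Z])
        print(s,'shift cm',np.round(a.T@(np.r_[tip_xy,z_tcp]-o['tool_pos'])*100,2),'turn',np.round((A.inv()*B).as_rotvec(),3))
E
python3 - <<'E'
from h import *
o=get_obs(); print(R.from_rotvec(o['tool_rot']).as_matrix().round(3))
pad=BM@[-.060,.034]+T; print(pad)
go(pad+[-.001,-.002],.173+.225)
c=calibration('wrist');print((np.linalg.inv(np.block([[R.from_rotvec(o['tool_rot']).as_matrix(),o['tool_pos'][:,None]],[np.zeros((1,3)),1]]))@c['pose']).round(3))
E
```

```text
[[-0.933  0.36  -0.001]
 [ 0.36   0.933 -0.002]
 [ 0.    -0.002 -1.   ]]
[0.49827456 0.06230458]
1 shift cm [-44.21 -38.92   0.62] turn [-1.000e-03  2.000e-03  2.653e+00]
-1 shift cm [-44.21 -38.92   0.62] turn [-0.002 -0.001 -0.488]
[[-0.002  0.945  0.327  0.085]
 [ 1.     0.002  0.    -0.   ]
 [-0.001  0.327 -0.945  0.031]
 [ 0.     0.     0.     1.   ]]
```

>>> arm_command(plan=[[[-4,-3.5,0,0,0,-0.06],[-8,-7,0,0,0,-0.12],[-12,-10.5,0,0,0,-0.18],[-16,-14,0,0,0,-0.24],[-20,-17.5,0,0,0,-0.3],[-23,-20,0,0,0,-0.36],[-26,-22.5,0,0,0,-0.42],[-29,-25,0,0,0,-0.488],[-32,-27.5,0,0,0,-0.488],[-35,-30,0,0,0,-0.488],[-38,-33,0,0,0,-0.488],[-41,-36,0,0,0,-0.488]]], gripper=1, force=40)

```text
t: 1.1
tool_pos: [0.4588, 0.1387, 0.4044]
tool_rot: [0.187, -3.136, -0.0]
contact_force: [0.2, 0.4, -1.3]
opening: 0.0002
grip_force: 0.0
```

Run:
```python
from h import *
pad=BM@[-.060,.034]+T; go(pad+[-.001,-.002],.173+.225,flip=-1)
o=get_obs();print(o['t'],o['q'],o['opening'])
```

```text
-1 shift cm [-2.89 -8.25  0.64] turn [ 0. -0. -0.]
1.1 [ 1.38216287e-01 -3.07708787e-01  1.94142093e+00  1.39453730e-04
  1.50790480e+00 -1.55177136e+00] 0.0002486683617409176
```

>>> arm_command(plan=[[[0,0,0,0,0,0],[0,0,0,0,0,0]]])

```text
t: 1.27
tool_pos: [0.459, 0.1389, 0.4042]
tool_rot: [0.18, -3.135, -0.0]
contact_force: [-0.6, 1.2, 0.3]
opening: 0.0001
grip_force: 0.0
```

Run:
```python
from h import *
pad=BM@[-.060,.034]+T; go(pad+[-.001,-.002],.173+.225,flip=-1)
grab('wrist','w1')
```

```text
-1 shift cm [-2.9  -8.24  0.62] turn [ 0.    -0.001 -0.005]
```

View pics/w1.png

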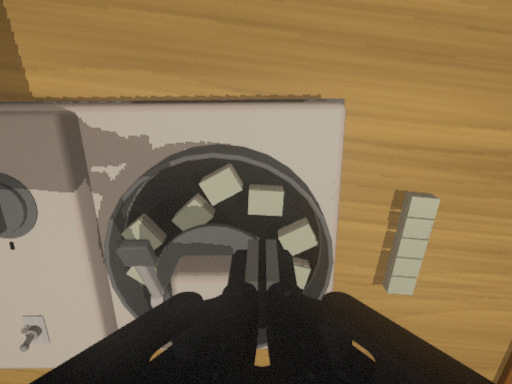

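The wrist view has the robot side at the top. The lever pad is at about (137,250), the closed fingertips at (262,245), and the dial is partly visible at (10,207). I'll measure the pad here.

Run:
```python
from h import *
d,c=load('w1')
for u,v in((128,243),(137,246),(148,244),(135,252)): 
    p=pt(d,c,u,v); print(u,v,p.round(4),(BM.T@(p[:2]-T)).round(4))
p=pt(d,c,262,242);print('tip',p)
```

```text
128 243 [0.4852 0.0555 0.1864] [-0.0738  0.0288]
137 246 [0.4848 0.0624 0.1896] [-0.0734  0.0357]
148 244 [0.4846 0.0681 0.1862] [-0.0729  0.0414]
135 252 [0.4898 0.0607 0.1888] [-0.0686  0.0334]
tip [0.44711883 0.13735587 0.23802543]
```

>>> arm_command(plan=[[[-1,-2,0,0,0,0],[-2,-5,0.3,0,0,0],[-2.9,-8.2,0.6,0,0,0],[-2.9,-8.2,0.6,0,0,0],[-2.9,-8.2,0.6,0,0,0]]])

```text
t: 1.73
tool_pos: [0.4969, 0.0634, 0.3981]
tool_rot: [0.187, -3.135, -0.001]
contact_force: [-0.5, 0.4, 0.3]
opening: 0.0
grip_force: 0.0
```

Run:
```python
from h import *
grab('wrist','w2')
pad=BM@[-.060,.034]+T; go(pad+[-.001,-.002],.173+.225,flip=-1)
```

```text
-1 shift cm [-0.01 -0.37  0.03] turn [ 0.001 -0.001  0.001]
```

View pics/w2.png

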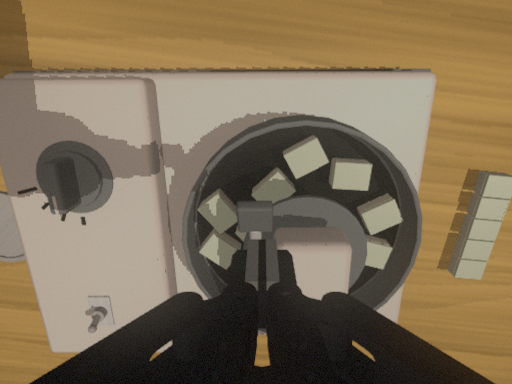

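The pad now sits just ahead of the fingertips at about (255,216), with the dial at (75,178) and bar nearly vertical in the image, toggle at (97,315). I'll read the depth profile across the pad and the dial.

Run:
```python
from h import *
d,c=load('w2')
for v in range(198,244,3):
    p=pt(d,c,255,v); print(v,(BM.T@(p[:2]-T)).round(4),p[2].round(4))
for u in (232,236,240,262,268,272,276):
    p=pt(d,c,u,210); print('u',u,(BM.T@(p[:2]-T)).round(4),p[2].round(4))
p=pt(d,c,75,178,.0925);print('dial skirt',p,BM.T@(p[:2]-T))
for u,v in((50,262),(128,200),(75,100)): print(pt(d,c,u,v)[2])
cr=cv2.imread('pics/w2.png')[90:270,0:290];cv2.imwrite('pics/w2c.png',cv2.resize(cr,None,fx=2.7,fy=2.7,interpolation=cv2.INTER_CUBIC))
```

```text
198 [-0.0375  0.0289] 0.0805
201 [-0.0749  0.0311] 0.1841
204 [-0.0741  0.0311] 0.1869
207 [-0.0728  0.0311] 0.1883
210 [-0.0712  0.0311] 0.1892
213 [-0.0694  0.0311] 0.1893
216 [-0.067   0.0311] 0.1882
219 [-0.0647  0.031 ] 0.1875
222 [-0.062  0.031] 0.186
225 [-0.0591  0.0309] 0.184
228 [-0.0566  0.0309] 0.1832
231 [-0.0534  0.0308] 0.1809
234 [-0.051   0.0308] 0.1803
237 [-0.0478  0.0307] 0.1781
240 [-0.0725  0.0318] 0.2287
243 [-0.0729  0.0319] 0.2322
u 232 [-0.0246  0.0068] 0.0786
u 236 [-0.0714  0.02  ] 0.1895
u 240 [-0.0714  0.0223] 0.1895
u 262 [-0.0717  0.0352] 0.1904
u 268 [-0.0712  0.0388] 0.1891
u 272 [-0.0711  0.0411] 0.1889
u 276 [-0.0415  0.0468] 0.1189
dial skirt [ 0.51641114 -0.09914996  0.0925    ] [-0.0612407  -0.12846527]
0.08484552980984789
0.08439286000043744
0.08618696777222373
```

View pics/w2c.png

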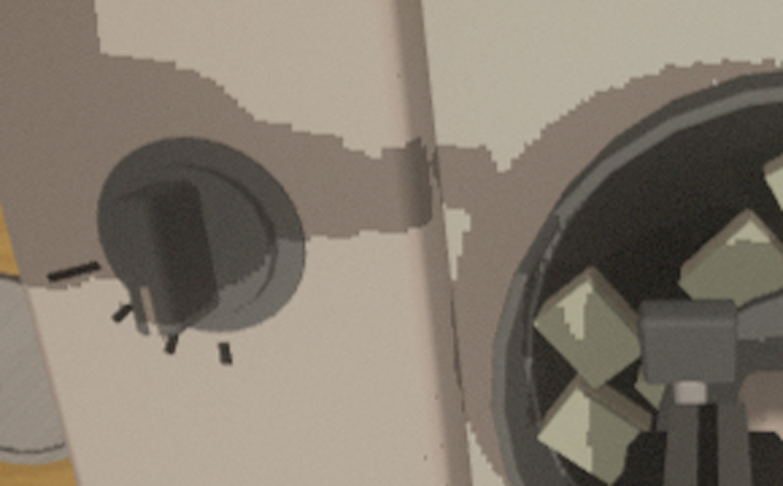

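The pad spans box x −74…−53 mm, with its centre at y ≈ 31 mm, and the dial is at (−61,−128…−132). Both agree with the model to 3 mm. Next I align over the pad and push down.

>>> arm_command(plan=[[[0.6,-0.4,0,0,0,0],[0.6,-0.4,1,0,0,0],[0.6,-0.4,2,0,0,0],[0.6,-0.4,3,0,0,0],[0.6,-0.4,3.8,0,0,0],[0.7,-0.4,4.6,0,0,0],[0.8,-0.4,5.4,0,0,0],[0.8,-0.4,6.2,0,0,0],[0.8,-0.4,7,0,0,0],[0.8,-0.4,7.8,0,0,0],[0.8,-0.4,8.4,0,0,0],[0.8,-0.4,8.4,0,0,0]]])

```text
t: 2.78
tool_pos: [0.4894, 0.0578, 0.313]
tool_rot: [0.187, -3.135, -0.0]
contact_force: [0.8, -0.6, -0.6]
opening: 0.0003
grip_force: 0.0
```

>>> arm_command(plan=[[[0,0,0.3,0,0,0],[0,0,0.5,0,0,0],[0,0,0.7,0,0,0],[0,0,0.7,0,0,0]]])

```text
t: 3.12
tool_pos: [0.4896, 0.0578, 0.3076]
tool_rot: [-0.187, 3.136, -0.0]
contact_force: [-0.4, -0.9, 0.5]
opening: 0.0001
grip_force: 0.3
```

>>> arm_command(plan=[[[0,0,0.2,0,0,0],[0,0,0.3,0,0,0],[0,0,0.3,0,0,0]]])

```text
t: 3.37
tool_pos: [0.4897, 0.0579, 0.3048]
tool_rot: [-0.187, 3.135, -0.0]
contact_force: [1.2, -0.1, 1.8]
opening: -0.0003
grip_force: 0.6
```

Run:
```python
from h import *
im,d,c=grab('wrist','w3')
cv2.imwrite('pics/w3c.png',cv2.resize(im[130:290,170:350],None,fx=3,fy=3,interpolation=cv2.INTER_CUBIC))
o=get_obs();print(o['contact_force'],o['tool_pos'],o['wrist_torque'])
```

```text
[0.46216695 0.09135375 1.81794634] [0.48960496 0.057856   0.30476454] [ 0.0312852  -0.12739902 -0.00860015]
```

View pics/w3c.png

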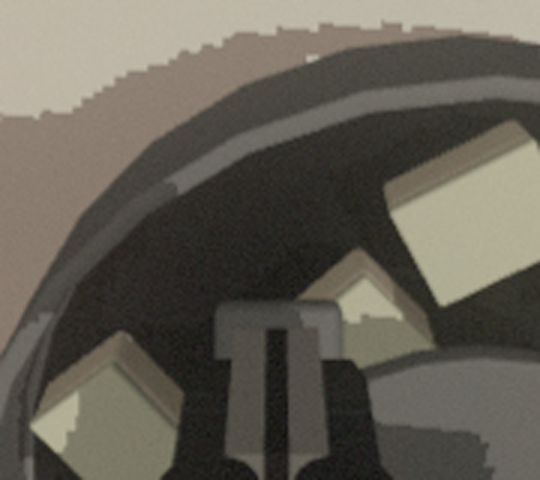

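The crop shows the fingertips resting on the pad, which has come down with them, so I keep pressing until the stop shows in the force.

>>> arm_command(plan=[[[0,0,0.15,0,0,0],[0,0,0.3,0,0,0],[0,0,0.3,0,0,0]]])

```text
t: 3.67
tool_pos: [0.49, 0.0579, 0.3033]
tool_rot: [-0.187, 3.135, -0.0]
contact_force: [-1.6, 0.2, 8.0]
opening: 0.0001
grip_force: 4.5
```

>>> arm_command(plan=[[[0,0,0.1,0,0,0],[0,0,0.2,0,0,0],[0,0,0.2,0,0,0]]])

```text
t: 3.92
tool_pos: [0.4901, 0.0579, 0.3031]
tool_rot: [-0.187, 3.135, -0.0]
contact_force: [-8.0, 1.0, 16.2]
opening: -0.0001
grip_force: 9.4
```

The position has stalled at 16 N, so the lever is on its stop. I hold briefly, then lift straight up.

>>> arm_command(plan=[[[0,0,0,0,0,0],[0,0,0,0,0,0],[0,0,-1,0,0,0],[0,0,-2.5,0,0,0],[0,0,-5,0,0,0],[0,0,-7.5,0,0,0],[0,-2,-7.5,0,0,0],[0,-5,-7.5,0,0,0],[0,-8,-7.5,0,0,0],[0,-8,-7.5,0,0,0]]])

```text
t: 4.75
tool_pos: [0.4992, -0.0248, 0.3743]
tool_rot: [0.181, -3.136, 0.003]
contact_force: [-0.0, -0.4, 0.9]
opening: -0.0003
grip_force: 0.0
```

Run:
```python
from h import *
im,d,c=grab('wrist','w4')
go(DIAL,.269,flip=-1)
cv2.imwrite('pics/w4s.png',im)
```

```text
-1 shift cm [-1.01 -7.94 10.51] turn [ 0.    -0.001 -0.004]
```

View pics/w4s.png

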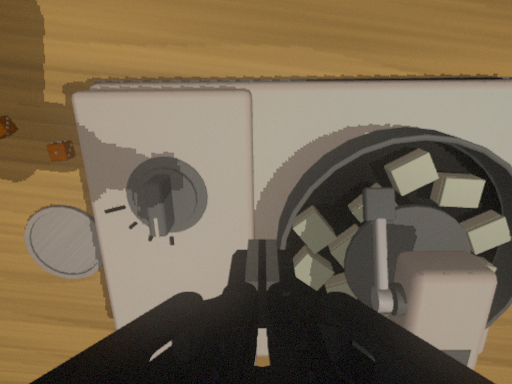

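The lever is now down, with the pad at (379,203), lower and foreshortened, and the stirrer on the tiles. The dial skirt is centred at about (167,195) with its bar at (155,200). I'll measure both.

Run:
```python
from h import *
d,c=load('w4')
for v in(197,203,209,215):
    p=pt(d,c,379,v); print('pad',(BM.T@(p[:2]-T)).round(4),p[2].round(4))
p=pt(d,c,167,195,.0925);print('skirt',p)
P=np.array([pt(d,c,u,v) for v in range(150,240) for u in range(115,215)])
B=P[(P[:,2]>.114)&(P[:,2]<.125)][:,:2]; ctr,wh,ang=cv2.minAreaRect(B.astype(np.float32)*1000)
print(len(B),'bar centre',ctr,wh,ang,'mean',B.mean(0)); w,V=np.linalg.eigh(np.cov(B.T)); print('axis angle',np.arctan(V[1,1]/V[0,1]),'box yaw',YAW)
```

```text
pad [-0.0721  0.0299] 0.1256
pad [-0.0683  0.0297] 0.1274
pad [-0.0641  0.0298] 0.1284
pad [-0.0603  0.0296] 0.1302
skirt [ 0.51560138 -0.10150642  0.0925    ]
1035 bar centre (518.8252563476562, -103.64312744140625) (43.21016311645508, 14.344483375549316) 6.973682403564453 mean [ 0.51760726 -0.10292564]
axis angle 0.127335408655217 box yaw 0.1195
```

The pad top is at 0.127–0.128 m, as expected for lever ≈ 1.0. The bar measures 43 × 14 mm, centred at (0.518, −0.1025) with yaw about 0.123. I go over it with the fingers open, then down.

>>> arm_command(plan=[[[-0.3,-2.5,0,0,0,0],[-0.6,-5.5,0,0,0,0],[-1,-8.1,0,0,0,0],[-1,-8.1,1,0,0,0],[-1,-8.1,2,0,0,0],[-1,-8.1,3,0,0,0],[-1,-8.1,4,0,0,0],[-1,-8.1,4,0,0,0],[-1,-8.1,4,0,0,0]]], gripper=-0.4)

```text
t: 5.55
tool_pos: [0.5181, -0.0998, 0.3332]
tool_rot: [0.189, -3.133, -0.002]
contact_force: [0.1, 0.0, 0.5]
opening: 0.0595
grip_force: 0.0
```

Run:
```python
from h import *
im,d,c=grab('wrist','w5')
go([.518,-.1025],.269,flip=-1)
```

```text
-1 shift cm [ 0.07 -0.24  6.53] turn [ 0.    -0.001  0.001]
```

View pics/w5.png

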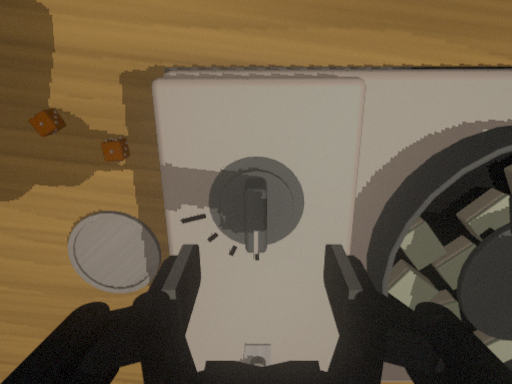

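The bar is at (256,205), slightly left of the midpoint between the fingers (262), which matches the −2.4 mm shift computed. I descend and then grip.

>>> arm_command(plan=[[[0.1,-0.25,0.5,0,0,0],[0.1,-0.25,1.5,0,0,0],[0.1,-0.25,2.5,0,0,0],[0.1,-0.25,3.5,0,0,0],[0.1,-0.25,4.5,0,0,0],[0.1,-0.25,5.5,0,0,0],[0.1,-0.25,6.2,0,0,0],[0.1,-0.25,6.4,0,0,0],[0.1,-0.25,6.4,0,0,0],[0.1,-0.25,6.4,0,0,0]]])

```text
t: 6.43
tool_pos: [0.5181, -0.1035, 0.2708]
tool_rot: [-0.187, 3.136, -0.0]
contact_force: [0.4, 0.2, 0.3]
opening: 0.0596
grip_force: 0.0
```

>>> arm_command(plan=[[[0,0,0,0,0,0],[0,0,0,0,0,0],[0,0,0,0,0,0],[0,0,0,0,0,0],[0,0,0,0,0,0],[0,0,0,0,0,0],[0,0,0,0,0,0],[0,0,0,0,0,0]]], gripper=1, force=60)

```text
t: 7.1
tool_pos: [0.5181, -0.1035, 0.2714]
tool_rot: [-0.187, 3.135, -0.0]
contact_force: [-2.0, 0.3, 4.9]
opening: 0.0126
grip_force: 61.0
```

Run:
```python
from h import *
o=get_obs();print(o['q'],o['opening'],o['grip_force'],o['contact_force'],o['wrist_torque'])
go([.518,-.1025],.269,turn=1.33,flip=-1)
```

```text
[-3.38020794e-01 -5.61724138e-02  1.95345698e+00  6.18166441e-05
  1.24362206e+00 -2.02802967e+00] 0.012630941282034524 61.03558659553528 [-2.01116403  0.30152842  4.92934022] [ 0.14398255  0.27233154 -0.07654597]
-1 shift cm [0.   0.1  0.24] turn [0.00e+00 1.00e-03 1.33e+00]
```

The bar is gripped at 61 N. Now I turn it clockwise, which is positive about tool z.

>>> arm_command(plan=[[[0,0,0,0,0,0.1],[0,0,0,0,0,0.21],[0,0,0,0,0,0.32],[0,0,0,0,0,0.43],[0,0,0,0,0,0.54],[0,0,0,0,0,0.65],[0,0,0,0,0,0.76],[0,0,0,0,0,0.87],[0,0,0,0,0,0.98],[0,0,0,0,0,1.09],[0,0,0,0,0,1.2],[0,0,0,0,0,1.3]]], force=80)

```text
t: 8.1
tool_pos: [0.5186, -0.1025, 0.2715]
tool_rot: [1.754, 2.605, 0.006]
contact_force: [1.9, 6.0, 3.3]
opening: 0.0124
grip_force: 81.6
```

>>> arm_command(plan=[[[0,0,0,0,0,0.03],[0,0,0,0,0,0.03],[0,0,0,0,0,0.03],[0,0,0,0,0,0.03]]])

```text
t: 8.43
tool_pos: [0.5186, -0.1025, 0.2715]
tool_rot: [1.786, 2.583, 0.006]
contact_force: [2.2, 5.9, 3.2]
opening: 0.0125
grip_force: 81.6
```

Run:
```python
from h import *
im,d,c=grab('wrist','w6'); t,dt,ct=grab('top','t6')
o=get_obs();print(o['q'],o['opening'],o['grip_force'],o['contact_force'],o['wrist_torque'])
go([.518,-.1025],.269,turn=1.33,flip=-1)
a=cv2.resize(t[138:284,210:350],(480,500),interpolation=cv2.INTER_CUBIC)
b=cv2.resize(im[130:330,190:320],(320,500),interpolation=cv2.INTER_CUBIC)
cv2.imwrite('pics/c6.png',np.hstack([a,b]))
```

```text
[-0.33663288 -0.0560278   1.95315088  0.00384049  1.24252029 -0.69876306] 0.01263369638795715 81.6416323184967 [1.46943473 5.68361225 3.93791541] [ 0.93611172 -0.27821081  0.28446654]
-1 shift cm [ 0.02 -0.06  0.25] turn [ 0.004 -0.002  0.001]
```

View pics/c6.png

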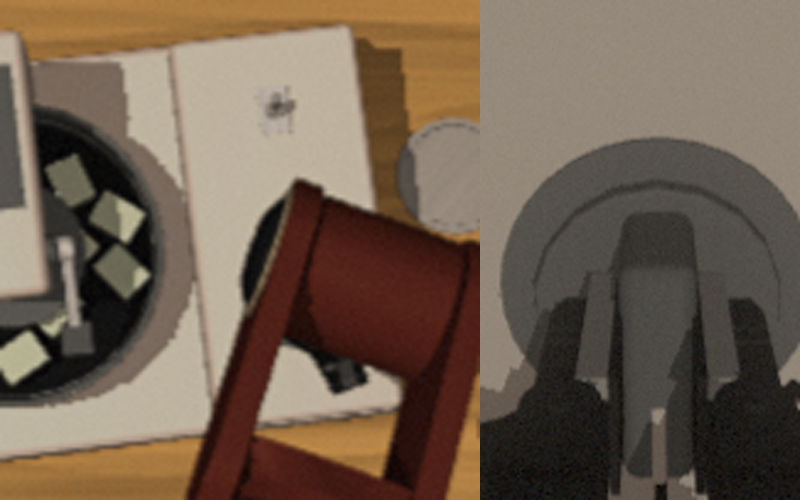

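The bar sits square between the pads, its nose is on the long mark, and the wrist feels 0.28 N·m of spring torque. The lever is down and the toggle hasn't moved. I hold for a bit longer, then hand in.

>>> arm_command(plan=[[[0,0,0,0,0,0],[0,0,0,0,0,0],[0,0,0,0,0,0],[0,0,0,0,0,0],[0,0,0,0,0,0],[0,0,0,0,0,0],[0,0,0,0,0,0],[0,0,0,0,0,0]]])

```text
t: 9.2
tool_pos: [0.5186, -0.1025, 0.2714]
tool_rot: [1.786, 2.583, 0.006]
contact_force: [3.0, 6.4, 5.1]
opening: 0.0122
grip_force: 81.6
```

Run:
```python
from h import *
o=get_obs();print(o['t'],o['q'][5],o['grip_force'],o['wrist_torque'])
print(finish_job())
```

```text
9.2 -0.6987688972996657 81.6413140296936 [ 0.91972709 -0.24367581  0.26954208]
the job is handed in; nothing more can be done
None
```

The job is handed in at 9.2 s: the lift lever was pushed down to its stop first, then the dial was turned about 1.33 rad clockwise to the third position, where the fingers still hold it with about 82 N of grip; no verdict came back.

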